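# Pack a studio mail order into the carton on the postal scale

## Task

Pack the mail order from the cutting mat into the open carton on the spring scale, so that it is weighed as it is packed: lay the larger book flat in the middle of the carton, parallel to its long sides, lay the smaller booklet squarely on top of it, and put the round metal tin on the middle of the booklet. Stand the ink bottle upright on the carton's floor to the left of the books and lay the small roll of tape flat on the floor to their right (left and right as seen from the robot), so that the books lie between the two. Set things down lightly without pushing the scale's pan down to its stop, and leave the stapler where it is on the mat.

Things in the scene. Friction and masses are not known exactly. Their poses are not given: they have to be found in the camera images.
- book: The larger of the two books: a dark cloth-covered hardback notebook lying flat, with a black elastic band across it near one end; 62 mm wide (its x), 105 mm long (its y), 20 mm thick, about 110 g. Origin: centre of its underside; z up. Grip it across the 62 mm width.
- booklet: The smaller, thinner, pale grey booklet lying flat, with a blank cream label on its cover; 56 mm wide (its x), 90 mm long (its y), 12 mm thick, about 50 g. Origin: centre of its underside; z up. Grip it across the 56 mm width.
- tin: Round flat metal tin with a screw lid, 50 mm in diameter, 22 mm high, about 80 g, lying flat. Origin: centre of its underside; z up; its yaw is arbitrary.
- bottle: Small round dark ink bottle with a paper label and a black cap, standing: body 42 mm in diameter up to 29 mm, then a shoulder up to 35 mm, then a cap 30 mm in diameter up to 50 mm; about 110 g. Origin: centre of its underside; z up; its yaw is arbitrary.
- tape: Small cream roll of tape lying flat: 60 mm outside, hole 38 mm, 25 mm high, about 60 g (not the big brown packing-tape roll, 104 mm across, at the back of the table). Origin: centre of its underside; z up; its yaw is arbitrary.
- stapler: Small black stapler, 66 (its y) x 26 x 36 mm high, among the order's things but not part of it: it stays put. Origin: centre of its underside. The six lie on a green cutting mat (top 3 mm above the table) in two columns 150 mm apart, left to right, of three each, 100 mm apart, front to back; those with a length lie roughly left to right.
- carton (a point): Open kraft carton, no lid, fixed on the spring scale's pan (left or right of the robot's axis) and sinking with it. Origin: centre of its inner floor, z up; x across it, away from the robot; y along it, to the robot's left; turned up to 0.25 rad. Inside 140 mm (x) by 276 mm (y); walls 3 mm thick, 55 mm high inside. Empty, its floor is 141 mm and its rim 196 mm above the table.
- pan (a joint): How far the scale's pan, with the carton, has sunk from its unloaded height, in m: 0 empty, stop at 0.040. It sinks about 4 mm for each 100 g laid in (damped spring, about 250 N/m): all five things, 330 to 515 g together, sink it by 12 to 20 mm.
Not all that is in view belongs to the job. What is shaped like the tape but pink is not meant. What is shaped like the book but turquoise is not meant.

How it is judged:
By the outcome, as a careful person would: the job done as asked, in the order asked, and still so for the second after the job is handed in, with the robot touching nothing.
It also fails if it takes over 131 s, if anything falls off the work surface, if the arm or the gripper's body presses on something with over 40 N, if the wrist force passes 120 N, or if a joint passes its speed limit or range.

## Robot

A 6-joint arm with a two-finger parallel gripper is mounted at the origin on the work surface. World frame = base frame: x ahead of the robot, y to its left, z up, the work surface at z = 0. Lengths are in m, angles in rad, forces in N, time in s.
With the tool pointing down it reaches from about 0.35 to 0.85 m from the base axis. Payload 8.1 kg.
Tool frame: the origin (TCP) lies at the very end of the fingers, on their centre line; the grasp point (between the pads) lies 19 mm behind it (robot.pinch_z is the distance from the TCP to the grasp point, in m); y points along the fingers, x is the direction in which the jaws open and shut, and the axes are right-handed (so a half turn about y gives the same grasp; the last joint's range is limited). The gripper opens to 93 mm and grips with 3 to 60 N. Pads are 15 mm wide; open, the fingers measure 128 mm over their backs; the gripper's body (75 mm by 188 mm) begins 65 mm behind the grasp point.
Start: joints at [-1.269, 0.13, 1.488, -0, 1.523, -0.085], TCP at [0.226, -0.556, 0.219] pointing down, gripper open.
Joint ranges: [-2.96, 2.96], [-0.89, 2.26], [0.02, 2.5], [-1.34, 4.48], [0, 2.73], [-2.66, 2.66]. Speed limits (rad/s): [2.39, 2.39, 2.79, 3.14, 3.14, 3.14].

## Interface

Orientations are given as a rotation vector (axis times angle).
In Python, from plant import robot gives the robot as it stands.
- The arm moves only by the shell command python3 -m inch 'ROWS' [FORCE]. ROWS is JSON, a list of rows, each a list of 5 numbers: the closure, from -1 (fully open) to 1 (shut), then the shift along the world's x, y, z in m, then the turn about the world's z in rad. A call has 1 to 8 rows; each row is the pose to reach, as a shift and turn from the pose measured when the call began; what a row does not reach only later rows make up. A row lasts 1/8 s, in which the tool goes at most 62.5 mm and 10.7 degrees, less where a joint would pass 70% of its speed; a pose out of reach is approached as far as the arm can. A call with a gripper value outside its range is refused whole. The fingers move at their own pace and stop on an object; FORCE is the grip in N (left out, the last holds). Time passes only in rows, so rows that repeat a pose let the fingers close. It gives the time, the measured TCP pose, the force and the opening at its end, in the units of the state.
- robot.read_state(): the state, without advancing time (a new reading comes with each control period).
- robot.read_camera(name): name is "scene" or "top"; returns a dict with "color" (480x640x3 uint8, red, green, blue), "mtx" (3x3 intrinsics, pixels), "R" (3x3) and "t" (3): a world point X has camera coordinates R X + t. Camera axes: x right, y down, z forward; pixel columns grow to the right and rows downward; lengths in m; the calibration is good to about 2 mm. A picture is of the moment at which its call begins. There is no depth.
- robot.close_job(): hands the job in, once; it reports no verdict.
The state is a dict: "t": time; "q": joint angles; "dq": joint speeds; "joint_torque": joint torques, N m; "tool_pos": TCP position; "orientation": TCP orientation; "force": force on the tool from outside, world axes, zero at the start; "wrist_torque": the same for the moment, N m; "opening": finger opening in m.
Only numpy, scipy, OpenCV 4.12 (cv2) and the standard library are available. Lean on these libraries where they do the work, as an engineer would, in place of code of your own. Each camera call takes 0.05 s, during which the arm holds its last target. There are 200 camera calls.

## Working session

There is one attempt and no reset: what is moved stays moved. The work goes in short steps, Python scripts to look and compute and a shell command to move; the robot and the scene stay as the last step left them, time stands still between calls to the robot, and variables do not carry over. Pictures are saved under pics/ and viewed, about 12 in all and at most 16, crops included, and the job is handed in when it is done.

```bash
ls; mkdir -p pics; python3 - <<'E'
from plant import robot
import cv2
for n in("scene","top"):
    c=robot.read_camera(n); cv2.imwrite(f"pics/{n}0.png",c["color"][:,:,::-1]); print(n,c["mtx"].tolist(),c["R"].tolist(),c["t"].tolist())
print(robot.read_state())
E
```

```text
pics
scene [[471.32686106293096, 0.0, 313.5416209888975], [0.0, 471.32686106293096, 233.28273241916025], [0.0, 0.0, 1.0]] [[-0.44946160094044635, 0.8932983173163607, 0.0015445257554585986], [0.7597422970682133, 0.3831714084629882, -0.525329719111726], [-0.4698679722279077, -0.2349420950282182, -0.850897350247482]] [0.14480866521218214, -0.36189251015542784, 1.2947743877377396]
top [[624.5944647227656, 0.0, 321.8619358076726], [0.0, 624.5944647227656, 246.39369208709624], [0.0, 0.0, 1.0]] [[-0.01530499551463944, -0.9994967994947298, -0.02778317678179156], [-0.9981671455538351, 0.01689992099109063, -0.05810974279244517], [0.05855003543300471, 0.026842884909903244, -0.9979235205568148]] [0.10708482196666344, 0.5038673134356341, 1.3730664453839532]
{'t': 0.1, 'q': array([-1.26942429e+00,  1.31088670e-01,  1.48917309e+00, -7.19498171e-06,
        1.52299866e+00, -8.53829175e-02]), 'dq': array([-0.00022601, -0.00211714, -0.00170908, -0.00028548,  0.00037428,
       -0.00048057]), 'joint_torque': array([ 1.00265592e-03, -5.61340570e+01, -4.93096018e+01,  7.70741352e-02,
        2.90867651e-02, -4.79133507e-05]), 'tool_pos': array([ 0.22618506, -0.55517724,  0.21768905]), 'orientation': array([-1.36664004,  0.9206968 , -0.91854782]), 'force': array([ 0.33917287,  0.50283861, -0.07959039]), 'wrist_torque': array([0.02395639, 0.06170038, 0.02641213]), 'opening': 0.09279633954597097}
```

View pics/top0.png

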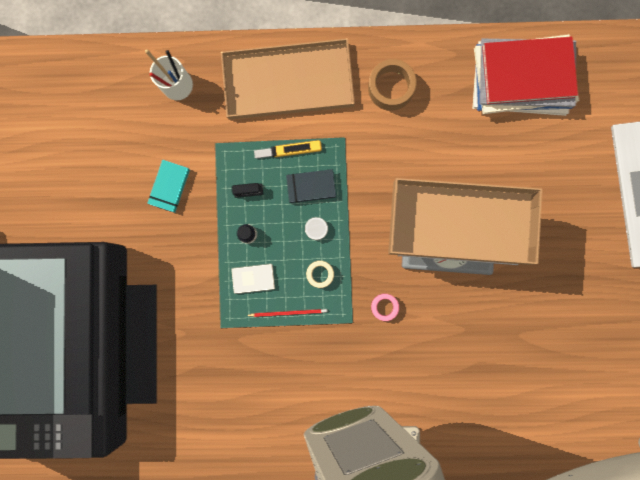

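View pics/scene0.png

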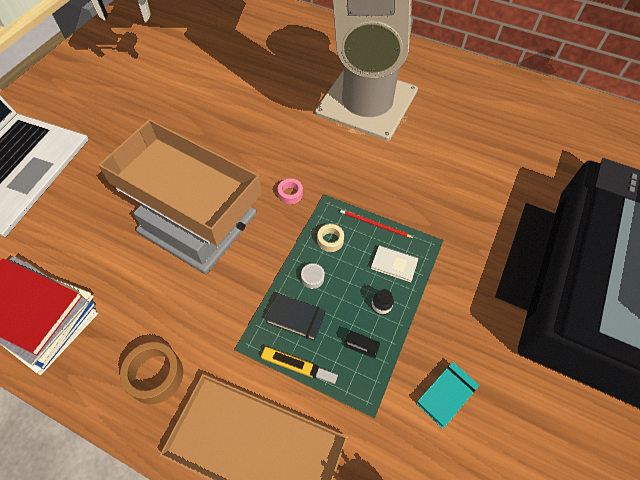

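Candidates in the top view:
- **Tape:** cream ring (320,274), pink ring (385,307) or big brown roll (392,86). The small cream one fits.
- **Book:** dark with a band (314,186) or turquoise (168,186). The dark one fits.
- **Carton:** box on the scale (467,222) or shallow tray (288,80). The one on the scale fits.

I'll confirm these in one crop and measure them.

```bash
cat > h.py <<'E'
import numpy as np, cv2
from plant import robot
from scipy.spatial.transform import Rotation as Ro
def cast(c,uv,z):
    d=np.linalg.inv(c["mtx"])@np.array([*uv,1.]); C=-c["R"].T@c["t"]; d=c["R"].T@d
    return C+d*(z-C[2])/d[2]
def proj(c,X):
    p=c["mtx"]@(c["R"]@np.array(X)+c["t"]); return p[:2]/p[2]
def state():
    s=robot.read_state(); M=Ro.from_rotvec(s["orientation"]).as_matrix()
    print("t",round(s["t"],2),"tcp",s["tool_pos"].round(4),"jawx",M[:,0].round(3),"z",M[:,2].round(3),"F",s["force"].round(1),"op",round(s["opening"],4)); return s
E
python3 - <<'E'
from h import *
state()
c=robot.read_camera("top"); im=c["color"][:,:,::-1].copy()
hsv=cv2.cvtColor(im,cv2.COLOR_BGR2HSV)
g=cv2.inRange(hsv,(70,60,40),(90,255,255)); g[:,:205]=0; g[:,360:]=0
n=cv2.findNonZero(g); hull=cv2.convexHull(n); hm=np.zeros(g.shape,np.uint8); cv2.fillPoly(hm,[hull],255)
hm=cv2.erode(hm,np.ones((5,5)))
bright=cv2.inRange(hsv,(0,0,130),(60,90,255)); 
print("mat hull",cv2.minAreaRect(hull))
crop=cv2.resize(im[20:330,140:560],None,fx=1.9,fy=1.9,interpolation=cv2.INTER_CUBIC); cv2.imwrite("pics/crop1.png",crop)
m=cv2.bitwise_and(cv2.bitwise_not(g),hm); m=cv2.morphologyEx(m,cv2.MORPH_OPEN,np.ones((4,4)))
for k in cv2.findContours(m,0,2)[0]:
    if cv2.contourArea(k)>150: print(cv2.minAreaRect(k), cv2.contourArea(k))
for p,nm in(((320,274),'tape'),((316,229),'tin'),((253,279),'booklet'),((300,177),'book'),((300,194),'book'),((246,233),'bottle')): print(nm,hsv[p[1],p[0]])
for nm,(u,v) in dict(tape=(320,274)).items(): print([tuple(hsv[v,x]) for x in range(u-16,u+17,4)])
E
```

```text
t 0.1 tcp [ 0.2262 -0.5552  0.2177] jawx [ 0.377 -0.926 -0.002] z [0.926 0.377 0.   ] F [ 0.3  0.5 -0.1] op 0.0928
mat hull ((282.73724365234375, 232.43051147460938), (184.6123809814453, 130.85536193847656), 87.70938873291016)
((288.0179443359375, 313.8411560058594), (6.201942443847656, 78.26010131835938), 86.98721313476562) 354.0
((253.7012176513672, 279.31097412109375), (27.055727005004883, 42.84743881225586), 83.6598129272461) 1088.5
((321.0, 275.0), (28.0, 28.0), 90.0) 626.5
((248.0, 234.5), (19.0, 20.0), 90.0) 300.5
((317.0, 229.5), (23.0, 24.0), 90.0) 435.5
((248.14755249023438, 190.62295532226562), (12.131790161132812, 30.42000961303711), 84.80557250976562) 320.0
((311.72308349609375, 186.78463745117188), (28.279918670654297, 47.13319778442383), 82.87498474121094) 1252.5
((288.7248840332031, 150.43670654296875), (13.216371536254883, 68.8572998046875), 82.40535736083984) 742.0
tape [76 75 85]
tin [ 21  16 224]
booklet [ 25  23 251]
book [100  36  85]
book [98 36 86]
bottle [150   5  54]
[(np.uint8(77), np.uint8(79), np.uint8(129)), (np.uint8(25), np.uint8(51), np.uint8(250)), (np.uint8(37), np.uint8(54), np.uint8(103)), (np.uint8(78), np.uint8(86), np.uint8(74)), (np.uint8(76), np.uint8(75), np.uint8(85)), (np.uint8(78), np.uint8(96), np.uint8(119)), (np.uint8(28), np.uint8(57), np.uint8(215)), (np.uint8(24), np.uint8(59), np.uint8(245)), (np.uint8(79), np.uint8(85), np.uint8(75))]
```

View pics/crop1.png

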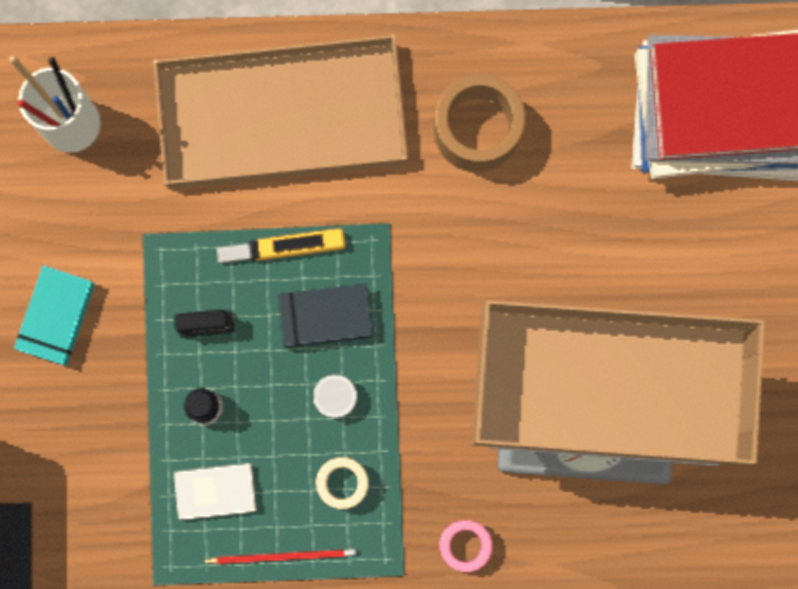

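```bash
python3 - <<'E'
from h import *
c=robot.read_camera("top")
def ang(uv,a,z):
    a=np.radians(a); d=np.array([np.cos(a),np.sin(a)])*15
    v=cast(c,np.array(uv)+d,z)-cast(c,np.array(uv)-d,z); t=np.arctan2(v[1],v[0]); return (t+np.pi/2)%np.pi-np.pi/2
for n,uv,a,z in(("book",(311.7,186.7),82.9,.023),("booklet",(253.5,279.2),83.7,.015),("tin",(316.7,229),0,.025),("bottle",(245.9,232.8),0,.053),("tape",(320.5,274.6),0,.028),("stapler",(248,190),84.8,.035)):
    print(n,cast(c,uv,z)[:2].round(4),"width axis",round(ang(uv,a,z),3))
P=[cast(c,(x/1.9+139.75,y/1.9+19.75),.196) for x,y in((487,302),(763,321),(755,462),(477,444))]
P=np.array(P)[:,:2]; print(P.round(4)); print("sides",[round(np.linalg.norm(P[i]-P[i-1]),4) for i in range(4)])
l=(P[0]-P[1])+(P[3]-P[2]); print("centre",P.mean(0).round(4),"yaw",round(np.arctan2(l[1],l[0])-np.pi/2,4))
yaw=np.arctan2(l[1],l[0])-np.pi/2
for d in(.095,0,-.095): print(d,(P.mean(0)+d*np.array([-np.sin(yaw),np.cos(yaw)])).round(4))
E
```

```text
book [0.6386 0.1194] width axis 0.109
booklet [0.435  0.2523] width axis 0.101
tin [0.5438 0.1096] width axis 1.553
bottle [0.5358 0.2628] width axis 1.553
tape [0.4427 0.1026] width axis 1.555
stapler [0.6322 0.26  ] width axis 0.082
[[ 0.6242 -0.052 ]
 [ 0.5992 -0.3306]
 [ 0.4563 -0.3176]
 [ 0.4791 -0.0387]]
sides [np.float64(0.1457), np.float64(0.2798), np.float64(0.1434), np.float64(0.2798)]
centre [ 0.5397 -0.1847] yaw -0.0855
0.095 [ 0.5478 -0.0901]
0 [ 0.5397 -0.1847]
-0.095 [ 0.5316 -0.2794]
```

The crop confirms the cream ring (342,483 in the crop), the dark banded book (327,315) and the carton on the scale (620,382). The carton's measured rim is 146 × 280 mm, which fits. I'm moving over the book.

```bash
python3 -m inch '[[-0.6,0,0,0.06,0.18],[-0.6,0.03,0.05,0.1,0.36],[-0.6,0.41,0.67,0.1,1.29],[-0.6,0.41,0.67,0.1,1.29],[-0.6,0.41,0.67,0.1,1.29],[-0.6,0.41,0.67,0.1,1.29],[-0.6,0.41,0.67,0.1,1.29],[-0.6,0.41,0.67,0.1,1.29]]' 15; python3 -c "from h import *; state()"
```

```text
t: 1.2
tool_pos: [0.4493, -0.1895, 0.3158]
orientation: [-1.569, -0.085, 0.086]
force: [0.1, -0.8, -0.5]
opening: 0.0745
t 1.2 tcp [ 0.4493 -0.1895  0.3158] jawx [ 0.994  0.108 -0.001] z [-0.108  0.994 -0.   ] F [ 0.1 -0.8 -0.5] op 0.0745
```

```bash
python3 -m inch '[[-0.6,0.189,0.309,0,0],[-0.6,0.189,0.309,0,0],[-0.6,0.189,0.309,0,0],[-0.6,0.189,0.309,0,0],[-0.6,0.189,0.309,0,0],[-0.6,0.189,0.309,-0.02,0],[-0.6,0.189,0.309,-0.1,0],[-0.6,0.189,0.309,-0.2,0]]'
python3 - <<'E'
from h import *
state()
c=robot.read_camera("top"); cv2.imwrite("pics/t1.png",cv2.resize(c["color"][130:330,200:400,::-1],None,fx=3,fy=3))
E
```

```text
t: 2.2
tool_pos: [0.6387, 0.1205, 0.1691]
orientation: [-1.569, -0.087, 0.086]
force: [0.2, 0.2, 0.2]
opening: 0.0744
t 2.2 tcp [0.6387 0.1205 0.1691] jawx [0.994 0.11  0.   ] z [-0.11   0.994 -0.   ] F [0.2 0.2 0.2] op 0.0744
```

View pics/t1.png

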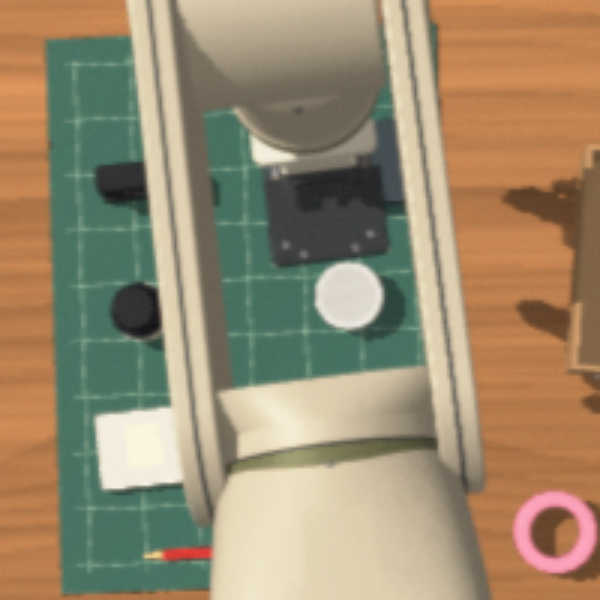

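The arm hides the book here, with only an edge showing at (395,160), so I'm relying on the measurement and feeling for contact.

```bash
python3 -m inch '[[-0.6,0,-0.001,-0.06,0],[-0.6,0,-0.001,-0.12,0],[-0.6,0,-0.001,-0.145,0],[-0.6,0,-0.001,-0.163,0],[-0.6,0,-0.001,-0.163,0],[0.3,0,-0.001,-0.163,0],[0.3,0,-0.001,-0.163,0],[0.3,0,-0.001,-0.163,0]]' 15
```

```text
t: 3.25
tool_pos: [0.6407, 0.119, 0.0032]
orientation: [-1.569, -0.086, 0.086]
force: [2.0, 0.1, 26.0]
opening: 0.0494
```

```bash
python3 -m inch '[[0.3,0,0,0,0],[0.3,0,0,0.03,0],[0.3,0,0,0.06,0],[0.3,0,0,0.06,0]]' 20;  python3 - <<'E'
from h import *
state()
c=robot.read_camera("scene"); cv2.imwrite("pics/s1.png",cv2.resize(c["color"][150:400,200:450,::-1],None,fx=2.4,fy=2.4))
E
```

```text
t: 3.75
tool_pos: [0.6433, 0.1192, 0.0673]
orientation: [-1.569, -0.09, 0.081]
force: [0.7, 0.0, -0.8]
opening: 0.0323
t 3.75 tcp [0.6433 0.1192 0.0673] jawx [0.994 0.109 0.006] z [-0.109  0.994 -0.   ] F [ 0.7  0.  -0.8] op 0.0323
```

View pics/s1.png

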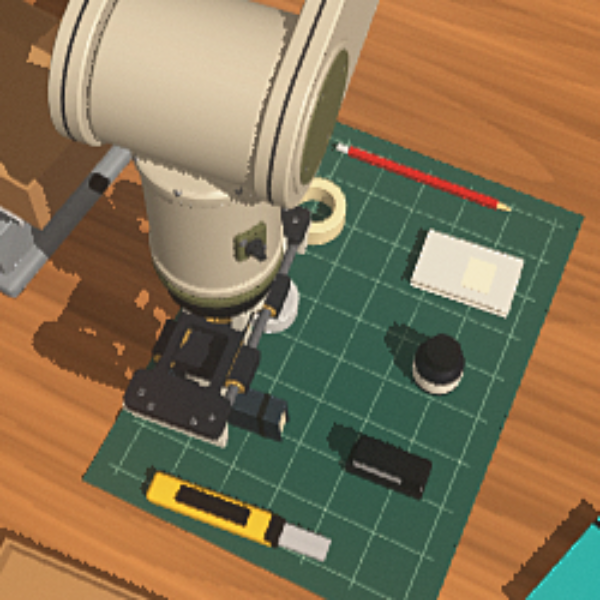

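```bash
python3 -m inch '[[0.3,-0.03,0,0.06,0],[0.3,-0.03,0,0.12,0],[0.3,-0.03,0,0.13,0]]' 20;  python3 - <<'E'
from h import *
s=state()
c=robot.read_camera("scene"); print(proj(c,s["tool_pos"])); cv2.imwrite("pics/s2.png",cv2.resize(c["color"][200:360,220:380,::-1],None,fx=3.7,fy=3.7))
E
```

```text
t: 4.18
tool_pos: [0.6142, 0.1193, 0.2002]
orientation: [-1.569, -0.093, 0.078]
force: [0.9, -0.9, 0.1]
opening: 0.0326
t 4.17 tcp [0.6142 0.1193 0.2002] jawx [0.994 0.109 0.01 ] z [-0.109  0.994 -0.   ] F [ 0.9 -0.9  0.1] op 0.0326
[299.32638763 259.71052243]
```

View pics/s2.png

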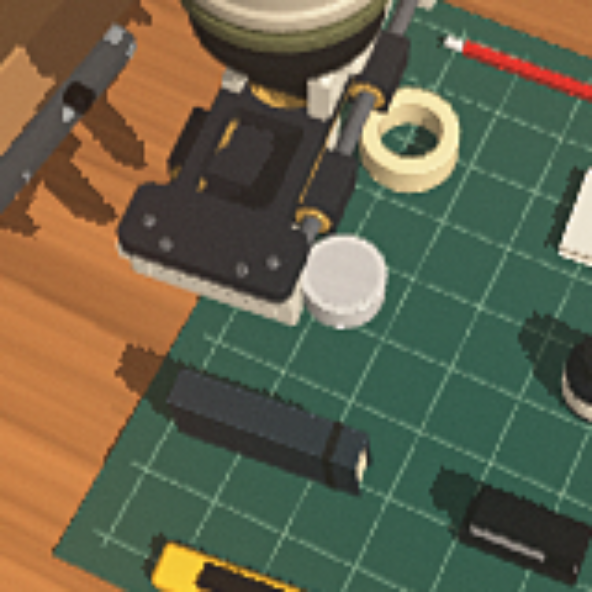

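```bash
python3 -m inch '[[-0.6,-0.06,-0.06,0.02,0],[-0.6,-0.12,-0.12,0.04,0],[-0.6,-0.14,-0.18,0.08,0],[-0.6,-0.14,-0.24,0.08,0],[-0.6,-0.14,-0.28,0.08,0]]';  python3 - <<'E'
from h import *
s=state()
c=robot.read_camera("top");d=robot.read_camera("scene"); a=cv2.resize(c["color"][150:250,270:370,::-1],(400,400),interpolation=2); b=cv2.resize(d["color"][270:370,240:340,::-1],(400,400),interpolation=2)
cv2.imwrite("pics/s3.png",np.hstack([a,b]))
E
```

```text
t: 4.85
tool_pos: [0.476, -0.1378, 0.2754]
orientation: [-1.568, -0.092, 0.08]
force: [1.2, -0.2, -0.4]
opening: 0.0737
t 4.85 tcp [ 0.476  -0.1378  0.2754] jawx [0.994 0.109 0.007] z [-0.109  0.994  0.001] F [ 1.2 -0.2 -0.4] op 0.0737
```

View pics/s3.png

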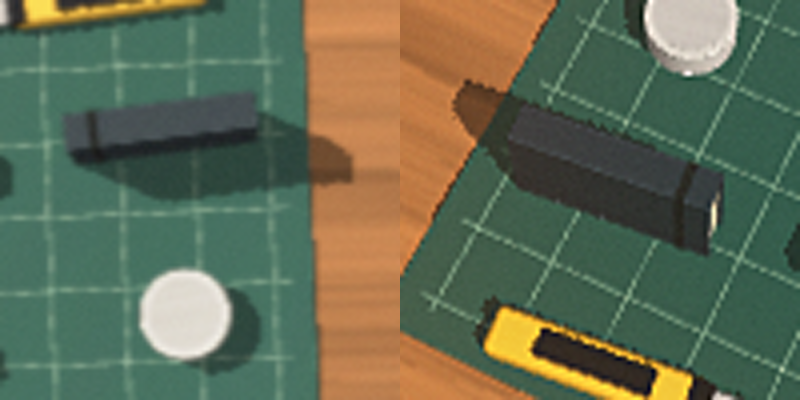

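The book was flipped during that grasp and now stands on its long edge. In the top panel its top face runs from (65,118) to (255,95), and the tin is undisturbed. I'll re-grip it by its 20 mm thickness, set it back a little, tip it flat and grasp again more gently. First I'll measure it.

```bash
python3 - <<'E'
from h import *
s=state()
c=robot.read_camera("top"); im=c["color"]
g=im[150:200,270:345].astype(int); v=cv2.cvtColor(im,cv2.COLOR_RGB2HSV)
m=((v[...,1]<95)&(v[...,2]<110)&(v[...,2]>60)).astype(np.uint8); m[:165]=0;m[205:]=0;m[:,:275]=0;m[:,340:]=0
m=cv2.morphologyEx(m,cv2.MORPH_OPEN,np.ones((3,3)))
k=max(cv2.findContours(m,0,2)[0],key=cv2.contourArea); r=cv2.minAreaRect(k); print(r)
print([tuple(v[y,305]) for y in range(170,198,2)])
print("top centre",cast(c,r[0],.065))
for q in ((310.5,180.5),):print(cast(c,q,.065))
d=robot.read_camera("scene")
for q in ((240+(512+722-800)/8,270+(125+190)/8),): print("scene check", cast(d,q,.065))
E
```

```text
t 4.95 tcp [ 0.4756 -0.1418  0.2752] jawx [0.995 0.102 0.006] z [-0.102  0.995 -0.001] F [0.6 0.3 0.7] op 0.0743
((316.9442138671875, 185.25759887695312), (26.07684898376465, 45.1278076171875), 82.23483276367188)
[(np.uint8(78), np.uint8(98), np.uint8(115)), (np.uint8(78), np.uint8(95), np.uint8(115)), (np.uint8(81), np.uint8(85), np.uint8(99)), (np.uint8(99), np.uint8(40), np.uint8(82)), (np.uint8(98), np.uint8(37), np.uint8(83)), (np.uint8(93), np.uint8(34), np.uint8(82)), (np.uint8(95), np.uint8(37), np.uint8(82)), (np.uint8(98), np.uint8(44), np.uint8(46)), (np.uint8(95), np.uint8(41), np.uint8(37)), (np.uint8(90), np.uint8(56), np.uint8(41)), (np.uint8(79), np.uint8(89), np.uint8(69)), (np.uint8(80), np.uint8(99), np.uint8(67)), (np.uint8(78), np.uint8(86), np.uint8(71)), (np.uint8(80), np.uint8(91), np.uint8(70))]
top centre [0.63501609 0.10622872 0.065     ]
[0.64564259 0.12000136 0.065     ]
scene check [0.65099705 0.12388747 0.065     ]
```

```bash
python3 -m inch '[[0,0.175,0.264,0,0],[0,0.175,0.264,0,0],[0,0.175,0.264,0,0],[0,0.175,0.264,0,0],[0,0.175,0.264,0,0],[0,0.175,0.264,-0.05,0],[0,0.175,0.264,-0.11,0],[0,0.175,0.264,-0.16,0]]' 8; python3 -c "from h import *; state()"
```

```text
t: 6.05
tool_pos: [0.6488, 0.1292, 0.1094]
orientation: [-1.567, -0.086, 0.085]
force: [0.0, -0.3, 0.3]
opening: 0.0463
t 6.05 tcp [0.6488 0.1292 0.1094] jawx [0.994 0.108 0.001] z [-0.108  0.994  0.002] F [ 0.  -0.3  0.3] op 0.0463
```

```bash
python3 -m inch '[[0,0,0,-0.04,0],[0,0,0,-0.08,0],[0,0,0,-0.08,0],[0.7,0,0,-0.08,0],[0.7,0,0,-0.08,0],[0.7,0,0,-0.08,0],[0.7,0,0,-0.08,0]]' 8; python3 -c "from h import *; state()"
```

```text
t: 6.92
tool_pos: [0.6501, 0.1294, 0.0314]
orientation: [-1.567, -0.088, 0.082]
force: [-1.5, 0.2, 6.4]
opening: 0.0199
t 6.92 tcp [0.6501 0.1294 0.0314] jawx [0.994 0.108 0.004] z [-0.108  0.994  0.002] F [-1.5  0.2  6.4] op 0.0199
```

```bash
python3 -m inch '[[0.7,0,0,0.008,0],[0.7,0.012,0.001,0.008,0],[0.7,0.022,0.002,0.008,0],[0.7,0.022,0.002,0.001,0],[0.7,0.022,0.002,0.001,0],[-0.1,0.022,0.002,0.001,0],[-0.1,0.022,0.002,0.001,0]]'; python3 -c "from h import *; state()"
```

```text
t: 7.8
tool_pos: [0.6718, 0.1314, 0.0324]
orientation: [-1.567, -0.088, 0.082]
force: [0.2, 0.4, -0.0]
opening: 0.0356
t 7.8 tcp [0.6718 0.1314 0.0324] jawx [0.994 0.108 0.004] z [-0.108  0.994  0.002] F [ 0.2  0.4 -0. ] op 0.0356
```

```bash
python3 -m inch '[[-0.95,0,0,0.015,0],[-0.95,0,0,0.015,0],[-0.95,0,0,0.015,0],[-0.95,-0.03,-0.003,0.015,0],[-0.95,-0.042,-0.004,0.015,0],[-0.95,-0.052,-0.005,0.015,0],[-0.95,-0.06,-0.006,0.017,0],[-0.95,-0.066,-0.006,0.018,0]]'; python3 -c "from h import *; state()"
```

```text
t: 8.8
tool_pos: [0.6057, 0.1253, 0.0507]
orientation: [-1.567, -0.088, 0.082]
force: [0.5, -0.6, 0.1]
opening: 0.0906
t 8.8 tcp [0.6057 0.1253 0.0507] jawx [0.994 0.108 0.004] z [-0.108  0.994  0.002] F [ 0.5 -0.6  0.1] op 0.0906
```

```bash
python3 -m inch '[[-0.6,0,0,0.05,0],[-0.6,0,-0.03,0.11,0],[-0.6,-0.05,-0.08,0.15,0],[-0.6,-0.11,-0.14,0.2,0],[-0.6,-0.13,-0.2,0.2,0],[-0.6,-0.13,-0.26,0.2,0],[-0.6,-0.13,-0.3,0.2,0]]';  python3 - <<'E'
from h import *
s=state()
c=robot.read_camera("top");d=robot.read_camera("scene"); a=cv2.resize(c["color"][150:250,270:370,::-1],(400,400),interpolation=2); b=cv2.resize(d["color"][270:370,240:340,::-1],(400,400),interpolation=2)
cv2.imwrite("pics/s4.png",np.hstack([a,b]))
v=cv2.cvtColor(c["color"],cv2.COLOR_RGB2HSV)
m=((v[...,1]<70)&(v[...,2]<110)&(v[...,0]>88)).astype(np.uint8); m[:162]=0;m[210:]=0;m[:,:275]=0;m[:,345:]=0
m=cv2.morphologyEx(m,cv2.MORPH_OPEN,np.ones((3,3)))
k=max(cv2.findContours(m,0,2)[0],key=cv2.contourArea); r=cv2.minAreaRect(k); print(r); print(cast(c,r[0],.02))
E
```

```text
t: 9.68
tool_pos: [0.478, -0.1553, 0.2509]
orientation: [-1.568, -0.091, 0.08]
force: [0.7, -0.2, 0.1]
opening: 0.0747
t 9.68 tcp [ 0.478  -0.1553  0.2509] jawx [0.994 0.109 0.007] z [-0.109  0.994  0.001] F [ 0.7 -0.2  0.1] op 0.0747
((315.4014892578125, 191.5780487060547), (27.894147872924805, 38.67241668701172), 82.56858825683594)
[0.62797911 0.11138099 0.02      ]
```

View pics/s4.png

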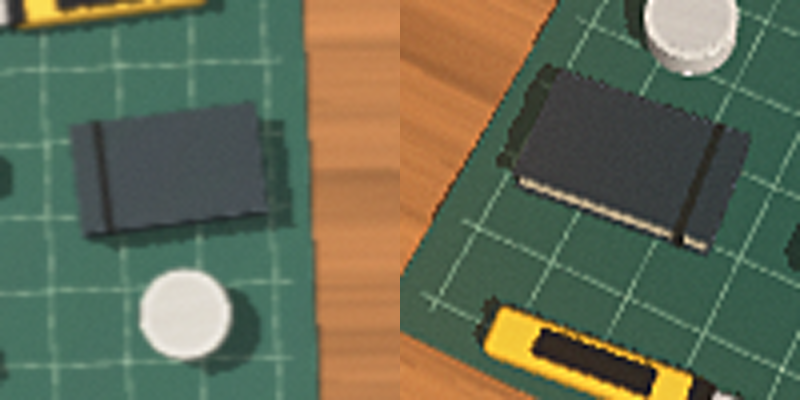

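The book is flat again, with its band at the left end and the tin at (185,313) untouched. Its centre is about (0.627, 0.118) with yaw 0.12. I'll regrasp with the tips a little higher, closing slowly with a low force.

```bash
python3 -c "
from h import *
c=robot.read_camera('top'); print(cast(c,(312.2,192.0),.023))"
python3 -m inch '[[-0.53,0.15,0.273,0,0.01],[-0.53,0.15,0.273,0,0.01],[-0.53,0.15,0.273,0,0.01],[-0.53,0.15,0.273,0,0.01],[-0.53,0.15,0.273,0,0.01],[-0.53,0.15,0.273,-0.05,0.01],[-0.53,0.15,0.273,-0.11,0.01],[-0.53,0.15,0.273,-0.16,0.01]]' 6; python3 -c "from h import *; state()"
```

```text
[0.62672976 0.11841521 0.023     ]
t: 10.82
tool_pos: [0.6266, 0.1186, 0.0872]
orientation: [-1.567, -0.093, 0.088]
force: [0.8, 0.8, -1.2]
opening: 0.071
t 10.82 tcp [0.6266 0.1186 0.0872] jawx [0.993 0.115 0.003] z [-0.115  0.993  0.002] F [ 0.8  0.8 -1.2] op 0.071
```

```bash
python3 -m inch '[[-0.53,0.001,0,-0.03,0],[-0.53,0.001,0,-0.06,0],[-0.53,0.001,0,-0.077,0],[-0.53,0.001,0,-0.077,0],[-0.53,0.001,0,-0.077,0]]' 6; python3 -m inch '[[-0.4,0,0,0,0],[-0.4,0,0,0,0]]' 6;python3 -m inch '[[-0.3,0,0,0,0],[-0.3,0,0,0,0]]' 6;
```

```text
t: 11.45
tool_pos: [0.6286, 0.1191, 0.0118]
orientation: [-1.567, -0.095, 0.086]
force: [-0.5, -0.2, 0.3]
opening: 0.0709
t: 11.7
tool_pos: [0.6297, 0.1192, 0.0132]
orientation: [-1.567, -0.097, 0.085]
force: [-0.3, 0.3, 0.2]
opening: 0.0653
t: 11.95
tool_pos: [0.6298, 0.1191, 0.0134]
orientation: [-1.567, -0.097, 0.084]
force: [1.0, -0.5, 4.0]
opening: 0.0624
```

```bash
python3 -m inch '[[-0.15,0,0,0,0],[-0.15,0,0,0,0],[-0.15,0,0,0.004,0],[-0.15,0,0,0.008,0]]' 12; python3 -m inch '[[-0.15,0,0,0.03,0],[-0.15,0,0,0.08,0],[-0.15,0,0,0.08,0]]' 15;python3 -c "from h import *; state()"
```

```text
t: 12.45
tool_pos: [0.6297, 0.1191, 0.0215]
orientation: [-1.567, -0.096, 0.085]
force: [0.9, 0.1, -1.3]
opening: 0.0621
t: 12.82
tool_pos: [0.6335, 0.1195, 0.1077]
orientation: [-1.566, -0.104, 0.077]
force: [0.7, -0.3, -0.5]
opening: 0.0618
t 12.82 tcp [0.6335 0.1195 0.1077] jawx [0.993 0.115 0.017] z [-0.115  0.993  0.002] F [ 0.7 -0.3 -0.5] op 0.0618
```

```bash
python3 -m inch '[[-0.15,0,0,0.06,0],[-0.15,0,0,0.12,0],[-0.15,-0.01,-0.02,0.17,-0.05],[-0.15,-0.094,-0.304,0.17,-0.2],[-0.15,-0.094,-0.304,0.17,-0.2],[-0.15,-0.094,-0.304,0.17,-0.2],[-0.15,-0.094,-0.304,0.17,-0.2],[-0.15,-0.094,-0.304,0.17,-0.2]]' 15;python3 -m inch '[[-0.15,0,0,0,0],[-0.15,0,0,0,0]]' 15;python3 -c "from h import *; state()"
```

```text
t: 13.82
tool_pos: [0.5382, -0.1867, 0.2769]
orientation: [-1.569, 0.055, -0.081]
force: [0.8, -0.1, -1.2]
opening: 0.062
t: 14.08
tool_pos: [0.538, -0.1864, 0.2762]
orientation: [-1.568, 0.056, -0.08]
force: [-0.0, 0.4, -1.6]
opening: 0.0618
t 14.07 tcp [ 0.538  -0.1864  0.2762] jawx [ 0.996 -0.087  0.016] z [0.087 0.996 0.002] F [-0.   0.4 -1.6] op 0.0618
```

```bash
python3 -m inch '[[-0.15,0.0015,0.0015,-0.04,0],[-0.15,0.0015,0.0015,-0.08,0],[-0.15,0.0015,0.0015,-0.105,0],[-0.15,0.0015,0.0015,-0.116,0],[-0.15,0.0015,0.0015,-0.12,0],[-0.15,0.0015,0.0015,-0.12,0]]';python3 -m inch '[[-0.15,0,0,-0.003,0],[-0.15,0,0,-0.005,0],[-0.15,0,0,-0.005,0]]';python3 -c "from h import *; state()"
```

```text
t: 14.82
tool_pos: [0.5402, -0.1847, 0.1572]
orientation: [-1.568, 0.054, -0.081]
force: [-0.3, -0.2, 0.3]
opening: 0.0621
t: 15.2
tool_pos: [0.5402, -0.1848, 0.1523]
orientation: [-1.568, 0.054, -0.081]
force: [0.2, 0.5, -1.5]
opening: 0.0615
t 15.2 tcp [ 0.5402 -0.1848  0.1523] jawx [ 0.996 -0.086  0.017] z [0.086 0.996 0.002] F [ 0.2  0.5 -1.5] op 0.0615
```

```bash
python3 -m inch '[[-0.15,0,0,-0.002,0],[-0.15,0,0,-0.004,0],[-0.15,0,0,-0.005,0],[-0.15,0,0,-0.005,0]]';python3 -m inch '[[-0.5,0,0,0,0],[-0.5,0,0,0,0],[-0.5,0,0,0,0]]';python3 -c "from h import *; state()"
```

```text
t: 15.7
tool_pos: [0.5403, -0.1849, 0.1474]
orientation: [-1.569, 0.054, -0.081]
force: [-0.1, -0.6, 0.3]
opening: 0.0621
t: 16.08
tool_pos: [0.5402, -0.1848, 0.1473]
orientation: [-1.568, 0.054, -0.081]
force: [0.8, 0.5, -0.1]
opening: 0.0698
t 16.07 tcp [ 0.5402 -0.1848  0.1473] jawx [ 0.996 -0.086  0.017] z [0.086 0.996 0.002] F [ 0.8  0.5 -0.1] op 0.0698
```

```bash
python3 -m inch '[[-0.5,0,0,0.03,0],[-0.5,0,0,0.09,0],[-0.5,-0.01,0.03,0.13,0.05],[-0.5,-0.105,0.437,0.13,0.187],[-0.5,-0.105,0.437,0.13,0.187],[-0.5,-0.105,0.437,0.13,0.187],[-0.5,-0.105,0.437,0.13,0.187],[-0.5,-0.105,0.437,0.13,0.187]]' 6;python3 -m inch '[[-0.4,-0.05,0.174,0,0.06],[-0.4,-0.05,0.174,0,0.06],[-0.4,-0.05,0.174,0,0.06],[-0.4,-0.05,0.174,0,0.06]]' 6;python3 - <<'E'
from h import *
state()
c=robot.read_camera("top");d=robot.read_camera("scene"); a=cv2.resize(c["color"][150:290,385:555,::-1],(680,560),interpolation=2)
cv2.imwrite("pics/s5.png",a)
E
```

```text
t: 17.08
tool_pos: [0.4585, 0.1513, 0.2776]
orientation: [-1.566, -0.093, 0.065]
force: [1.1, 0.8, -0.7]
opening: 0.0697
t: 17.58
tool_pos: [0.4065, 0.3286, 0.2774]
orientation: [-1.563, -0.144, 0.117]
force: [1.5, -1.3, 0.4]
opening: 0.0652
t 17.57 tcp [0.4065 0.3286 0.2774] jawx [0.986 0.165 0.017] z [-0.165  0.986  0.003] F [ 1.5 -1.3  0.4] op 0.0652
```

View pics/s5.png

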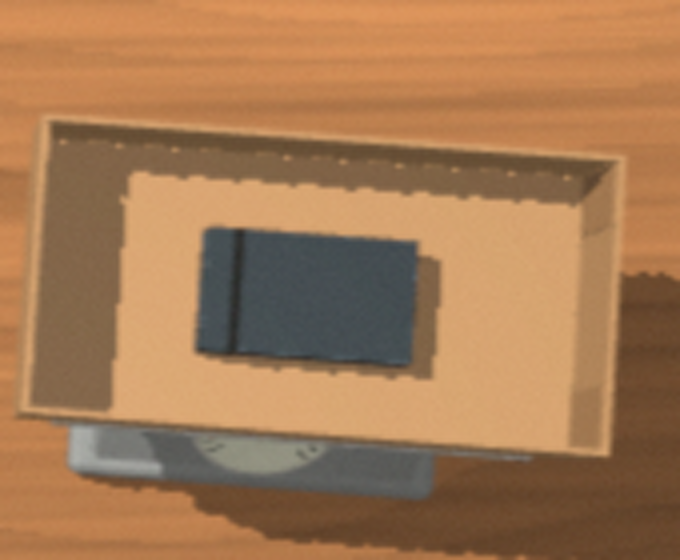

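```bash
python3 - <<'E'
from h import *
c=robot.read_camera("top")
f=lambda p,z: cast(c,(p[0]/4+384.6,p[1]/4+149.6),z)[:2]
B=np.array([f(p,.1566) for p in((205,228),(417,241),(411,366),(197,353))])
K=np.array([f(p,.1916) for p in((42,117),(625,157),(610,455),(18,413))])
for P in(B,K):
    l=(P[0]-P[1])+(P[3]-P[2]); print(P.mean(0).round(4),round(np.arctan2(l[1],l[0])-np.pi/2,4),np.linalg.norm(P[0]-P[1]),np.linalg.norm(P[1]-P[2]))
state()
im=cv2.cvtColor(c["color"],cv2.COLOR_RGB2HSV)
E
```

```text
[ 0.5376 -0.1834] -0.0795 0.10517303670649185 0.062464491712525806
[ 0.5401 -0.1841] -0.0885 0.28172886580752116 0.14445391765164525
t 17.73 tcp [0.4086 0.3248 0.2775] jawx [0.987 0.16  0.018] z [-0.16   0.987  0.001] F [ 0.6 -0.5 -0.8] op 0.0653
```

```bash
python3 -m inch '[[-0.4,0.026,-0.0725,0,-0.06],[-0.4,0.026,-0.0725,-0.03,-0.06],[-0.4,0.026,-0.0725,-0.09,-0.06],[-0.4,0.026,-0.0725,-0.15,-0.06],[-0.4,0.026,-0.0725,-0.2,-0.06],[-0.4,0.026,-0.0725,-0.22,-0.06],[-0.4,0.026,-0.0725,-0.22,-0.06]]' 6; python3 -c "from h import *; state()"
```

```text
t: 18.6
tool_pos: [0.4335, 0.25, 0.0557]
orientation: [-1.569, -0.088, 0.066]
force: [-0.2, 1.3, 0.3]
opening: 0.0652
t 18.6 tcp [0.4335 0.25   0.0557] jawx [0.995 0.098 0.014] z [-0.098  0.995 -0.   ] F [-0.2  1.3  0.3] op 0.0652
```

```bash
python3 -m inch '[[-0.4,0.0015,0.002,-0.03,0],[-0.4,0.0015,0.002,-0.043,0],[-0.4,0.0015,0.002,-0.048,0],[-0.4,0.0015,0.002,-0.048,0]]' 6; python3 -m inch '[[-0.25,0,0,0,0],[-0.25,0,0,0,0],[-0.18,0,0,0,0],[-0.18,0,0,0,0]]' 6; python3 -c "from h import *; state()"
```

```text
t: 19.1
tool_pos: [0.4355, 0.2521, 0.0084]
orientation: [-1.569, -0.089, 0.065]
force: [0.3, 0.0, 0.1]
opening: 0.0654
t: 19.6
tool_pos: [0.4362, 0.2524, 0.0092]
orientation: [-1.568, -0.09, 0.064]
force: [0.7, -0.2, 5.3]
opening: 0.0556
t 19.6 tcp [0.4362 0.2524 0.0092] jawx [0.995 0.098 0.016] z [-0.098  0.995  0.001] F [ 0.7 -0.2  5.3] op 0.0556
```

```bash
python3 -m inch '[[-0.05,0,0,0,0],[-0.05,0,0,0,0],[-0.05,0,0,0.006,0],[-0.05,0,0,0.012,0]]' 10; python3 -m inch '[[-0.05,0,0,0.03,0],[-0.05,0,0,0.08,0],[-0.05,0,0,0.08,0]]' ;python3 -c "from h import *; state()"
```

```text
t: 20.1
tool_pos: [0.4357, 0.2523, 0.0212]
orientation: [-1.568, -0.089, 0.065]
force: [0.2, 0.4, -0.2]
opening: 0.0556
t: 20.48
tool_pos: [0.4389, 0.2537, 0.1063]
orientation: [-1.565, -0.095, 0.059]
force: [0.5, 0.4, -0.4]
opening: 0.0559
t 20.48 tcp [0.4389 0.2537 0.1063] jawx [0.995 0.098 0.023] z [-0.098  0.995  0.003] F [ 0.5  0.4 -0.4] op 0.0559
```

```bash
python3 -m inch '[[-0.05,0,0,0.06,0],[-0.05,0,0,0.12,0],[-0.05,0.01,-0.03,0.17,-0.05],[-0.05,0.1,-0.437,0.17,-0.182],[-0.05,0.1,-0.437,0.17,-0.182],[-0.05,0.1,-0.437,0.17,-0.182],[-0.05,0.1,-0.437,0.17,-0.182],[-0.05,0.1,-0.437,0.17,-0.182]]';python3 -c "from h import *; state()"
```

```text
t: 21.48
tool_pos: [0.5162, -0.0833, 0.2756]
orientation: [-1.567, 0.048, -0.084]
force: [1.3, -0.0, -0.0]
opening: 0.0562
t 21.48 tcp [ 0.5162 -0.0833  0.2756] jawx [ 0.996 -0.084  0.023] z [0.084 0.996 0.003] F [ 1.3 -0.  -0. ] op 0.0562
```

```bash
python3 -m inch '[[-0.05,0.0214,-0.1,0,0.002],[-0.05,0.0214,-0.1,0,0.002],[-0.05,0.0214,-0.1,0,0.002],[-0.05,0.0214,-0.1,-0.04,0.002],[-0.05,0.0214,-0.1,-0.08,0.002],[-0.05,0.0214,-0.1,-0.1,0.002],[-0.05,0.0214,-0.1,-0.105,0.002],[-0.05,0.0214,-0.1,-0.105,0.002]]';python3 -c "from h import *; state()"
```

```text
t: 22.48
tool_pos: [0.5382, -0.1832, 0.1717]
orientation: [-1.568, 0.045, -0.083]
force: [-0.6, 0.3, -0.2]
opening: 0.0561
t 22.48 tcp [ 0.5382 -0.1832  0.1717] jawx [ 0.996 -0.081  0.024] z [0.081 0.997 0.003] F [-0.6  0.3 -0.2] op 0.0561
```

```bash
python3 -m inch '[[-0.05,-0.0005,0,-0.004,0],[-0.05,-0.0005,0,-0.008,0],[-0.05,-0.0005,0,-0.0105,0],[-0.05,-0.0005,0,-0.0105,0]]';python3 -m inch '[[-0.35,0,0,0,0],[-0.35,0,0,0,0],[-0.35,0,0,0,0]]';python3 -c "from h import *; state()"; python3 -m inch '[[-0.35,0,0,0.03,0],[-0.35,0,0,0.09,0],[-0.35,0,0.05,0.11,0.05],[-0.35,0.01,0.1,0.11,0.08],[-0.35,0.01,0.16,0.11,0.08],[-0.35,0.01,0.22,0.11,0.08],[-0.35,0.01,0.28,0.11,0.08],[-0.35,0.01,0.29,0.11,0.08]]' 6;python3 - <<'E'
from h import *
state()
c=robot.read_camera("top");a=cv2.resize(c["color"][150:290,385:555,::-1],(680,560),interpolation=2)
cv2.imwrite("pics/s6.png",a)
E
```

```text
t: 22.98
tool_pos: [0.5376, -0.1832, 0.1611]
orientation: [-1.568, 0.045, -0.083]
force: [-0.8, 0.7, -0.3]
opening: 0.0557
t: 23.35
tool_pos: [0.5376, -0.1832, 0.1612]
orientation: [-1.568, 0.045, -0.083]
force: [-0.3, -0.1, 0.5]
opening: 0.0627
t 23.35 tcp [ 0.5376 -0.1832  0.1612] jawx [ 0.996 -0.082  0.024] z [0.081 0.997 0.003] F [-0.3 -0.1  0.5] op 0.0627
t: 24.35
tool_pos: [0.5471, 0.1103, 0.2712]
orientation: [-1.567, -0.021, -0.017]
force: [0.2, -1.3, 0.7]
opening: 0.063
t 24.35 tcp [0.5471 0.1103 0.2712] jawx [1.    0.003 0.024] z [-0.003  1.     0.004] F [ 0.2 -1.3  0.7] op 0.063
```

View pics/s6.png

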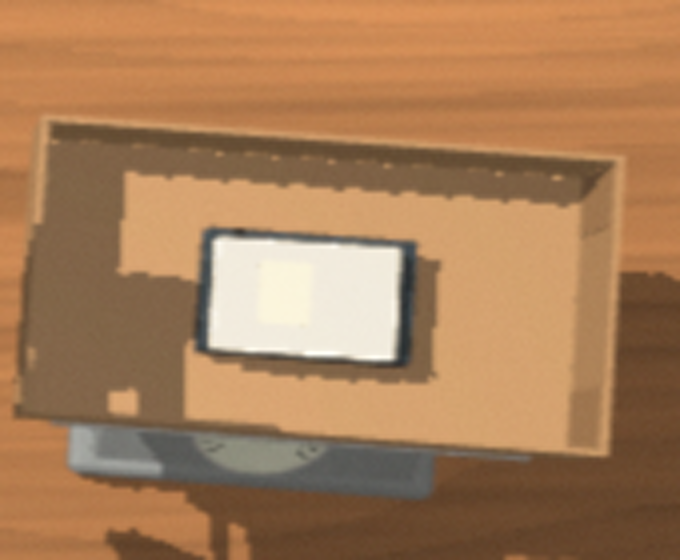

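The booklet (corners 212,235 to 399,360) sits squarely on the book with even margins. Next is the tin.

```bash
python3 -m inch '[[-0.35,-0.0035,-0.001,-0.06,0],[-0.35,-0.0035,-0.001,-0.12,0],[-0.35,-0.0035,-0.001,-0.18,0],[-0.35,-0.0035,-0.001,-0.22,0],[-0.35,-0.0035,-0.001,-0.248,0],[-0.35,-0.0035,-0.001,-0.26,0],[-0.35,-0.0035,-0.001,-0.26,0]]' 6;python3 -m inch '[[-0.15,0,0,0,0],[-0.15,0,0,0,0],[-0.05,0,0,0,0],[-0.05,0,0,0,0]]' 6; python3 -c "from h import *; state()"
```

```text
t: 25.28
tool_pos: [0.5436, 0.1077, 0.0109]
orientation: [-1.567, -0.019, -0.017]
force: [0.2, -0.6, -0.5]
opening: 0.0629
t: 25.78
tool_pos: [0.5447, 0.1079, 0.012]
orientation: [-1.567, -0.021, -0.019]
force: [0.8, 0.1, 5.0]
opening: 0.0496
t 25.77 tcp [0.5447 0.1079 0.012 ] jawx [1.    0.001 0.025] z [-0.001  1.     0.004] F [0.8 0.1 5. ] op 0.0496
```

```bash
python3 -m inch '[[0.1,0,0,0,0],[0.1,0,0,0,0],[0.1,0,0,0.02,0],[0.1,0,0,0.08,0],[0.1,0,0,0.14,0],[0.1,0,0,0.2,0],[0.1,0,-0.03,0.26,-0.02],[0.1,-0.007,-0.09,0.265,-0.08]]' 12;python3 -m inch '[[0.1,-0.007,-0.24,0,-0.03],[0.1,-0.007,-0.24,0,-0.03],[0.1,-0.007,-0.24,0,-0.03],[0.1,-0.007,-0.24,0,-0.03],[0.1,-0.007,-0.24,0,-0.03]]';python3 -c "from h import *; state()"
```

```text
t: 26.78
tool_pos: [0.5397, 0.0191, 0.2821]
orientation: [-1.567, 0.034, -0.086]
force: [0.4, -1.9, -1.1]
opening: 0.0496
t: 27.4
tool_pos: [0.5315, -0.2242, 0.2808]
orientation: [-1.566, 0.063, -0.111]
force: [0.2, 0.4, -0.4]
opening: 0.0493
t 27.4 tcp [ 0.5315 -0.2242  0.2808] jawx [ 0.993 -0.111  0.03 ] z [0.111 0.994 0.004] F [ 0.2  0.4 -0.4] op 0.0493
```

```bash
python3 -m inch '[[0.1,0.0063,0.0405,0,0.028],[0.1,0.0063,0.0405,-0.03,0.028],[0.1,0.0063,0.0405,-0.065,0.028],[0.1,0.0063,0.0405,-0.085,0.028],[0.1,0.0063,0.0405,-0.096,0.028],[0.1,0.0063,0.0405,-0.098,0.028],[0.1,0.0063,0.0405,-0.098,0.028]]';python3 -c "from h import *; state()"
```

```text
t: 28.28
tool_pos: [0.5383, -0.1839, 0.1839]
orientation: [-1.567, 0.04, -0.09]
force: [1.1, -0.4, -0.8]
opening: 0.0491
t 28.27 tcp [ 0.5383 -0.1839  0.1839] jawx [ 0.996 -0.083  0.032] z [0.083 0.997 0.004] F [ 1.1 -0.4 -0.8] op 0.0491
```

```bash
python3 -m inch '[[0.1,-0.0005,0.0005,-0.005,0],[0.1,-0.0005,0.0005,-0.008,0],[0.1,-0.0005,0.0005,-0.0105,0],[0.1,-0.0005,0.0005,-0.0105,0]]';python3 -m inch '[[-0.25,0,0,0,0],[-0.25,0,0,0,0],[-0.25,0,0,0,0]]';python3 -c "from h import *; state()"
```

```text
t: 28.78
tool_pos: [0.5378, -0.1835, 0.1733]
orientation: [-1.567, 0.04, -0.09]
force: [-0.3, 0.2, 0.7]
opening: 0.0491
t: 29.15
tool_pos: [0.5378, -0.1834, 0.1734]
orientation: [-1.567, 0.04, -0.09]
force: [0.4, 0.0, -0.0]
opening: 0.058
t 29.15 tcp [ 0.5378 -0.1834  0.1734] jawx [ 0.996 -0.083  0.032] z [0.083 0.997 0.004] F [ 0.4  0.  -0. ] op 0.058
```

```bash
python3 -m inch '[[-0.3,0,0,0.03,0],[-0.3,0,0,0.08,0],[-0.3,0,0.06,0.1,0.05],[-0.3,0,0.12,0.1,0.08],[-0.3,0,0.18,0.1,0.08],[-0.3,0,0.24,0.1,0.08],[-0.3,0,0.3,0.1,0.08],[-0.3,0,0.36,0.1,0.08]]' 6;python3 - <<'E'
from h import *
state()
c=robot.read_camera("top");a=cv2.resize(c["color"][150:290,385:555,::-1],(680,560),interpolation=2)
cv2.imwrite("pics/s7.png",a)
E
```

```text
t: 30.15
tool_pos: [0.5376, 0.1785, 0.2737]
orientation: [-1.567, -0.023, -0.028]
force: [0.6, 0.7, -0.1]
opening: 0.0599
t 30.15 tcp [0.5376 0.1785 0.2737] jawx [ 0.999 -0.003  0.033] z [0.003 1.    0.004] F [ 0.6  0.7 -0.1] op 0.0599
```

View pics/s7.png

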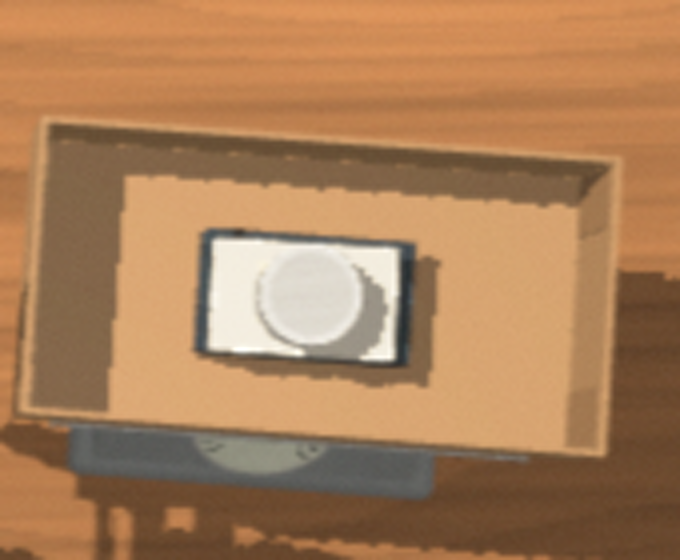

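The tin (313,295) is centred on the booklet once I allow for parallax. Next is the bottle.

```bash
python3 -m inch '[[-0.35,-0.002,0.0845,0,0],[-0.35,-0.002,0.0845,-0.03,0],[-0.35,-0.002,0.0845,-0.09,0],[-0.35,-0.002,0.0845,-0.15,0],[-0.35,-0.002,0.0845,-0.19,0],[-0.35,-0.002,0.0845,-0.2,0]]' 6; python3 -c "from h import *; state()"
```

```text
t: 30.95
tool_pos: [0.532, 0.2689, 0.0698]
orientation: [-1.565, -0.021, -0.02]
force: [-0.0, -0.2, -0.2]
opening: 0.0624
t 30.95 tcp [0.532  0.2689 0.0698] jawx [1.    0.001 0.026] z [-0.001  1.     0.006] F [-0.  -0.2 -0.2] op 0.0624
```

```bash
python3 -m inch '[[-0.35,0.0038,-0.0061,0,0],[-0.35,0.0038,-0.0061,-0.03,0],[-0.35,0.0038,-0.0061,-0.05,0],[-0.35,0.0038,-0.0061,-0.058,0],[-0.35,0.0038,-0.0061,-0.058,0]]' 6;python3 -m inch '[[0.0,0,0,0,0],[0,0,0,0,0],[0.12,0,0,0,0],[0.12,0,0,0,0],[0.12,0,0,0,0]]' 6; python3 -c "from h import *; state()"
```

```text
t: 31.58
tool_pos: [0.5359, 0.2628, 0.0119]
orientation: [-1.565, -0.021, -0.019]
force: [0.3, -0.3, -0.4]
opening: 0.0627
t: 32.2
tool_pos: [0.5369, 0.2631, 0.0129]
orientation: [-1.564, -0.023, -0.021]
force: [2.7, 0.5, 5.6]
opening: 0.0419
t 32.2 tcp [0.5369 0.2631 0.0129] jawx [1.    0.001 0.028] z [-0.001  1.     0.006] F [2.7 0.5 5.6] op 0.0419
```

```bash
python3 -m inch '[[0.25,0,0,0,0],[0.25,0,0,0.01,0],[0.25,0,0,0.06,0],[0.25,0,0,0.12,0],[0.25,0,0,0.18,0],[0.25,0,0,0.24,0],[0.25,0,-0.04,0.265,-0.02],[0.25,0,-0.1,0.265,-0.05]]' 14; python3 -c "from h import *; state()"
```

```text
t: 33.2
tool_pos: [0.5375, 0.1635, 0.2815]
orientation: [-1.563, 0.011, -0.062]
force: [1.7, -0.6, -1.1]
opening: 0.0419
t 33.2 tcp [0.5375 0.1635 0.2815] jawx [ 0.998 -0.047  0.032] z [0.047 0.999 0.008] F [ 1.7 -0.6 -1.1] op 0.0419
```

```bash
python3 -m inch '[[0.25,0.0103,-0.2536,0,-0.039],[0.25,0.0103,-0.2536,0,-0.039],[0.25,0.0103,-0.2536,0,-0.039],[0.25,0.0103,-0.2536,0,-0.039],[0.25,0.0103,-0.2536,0,-0.039],[0.25,0.0103,-0.2536,0,-0.039]]'; python3 -c "from h import *; state()"
```

```text
t: 33.95
tool_pos: [0.5473, -0.09, 0.2811]
orientation: [-1.562, 0.044, -0.093]
force: [0.4, 0.4, -0.6]
opening: 0.0416
t 33.95 tcp [ 0.5473 -0.09    0.2811] jawx [ 0.996 -0.087  0.031] z [0.087 0.996 0.009] F [ 0.4  0.4 -0.6] op 0.0416
```

```bash
python3 -m inch '[[0.25,0,0,-0.04,0],[0.25,0,0,-0.08,0],[0.25,0,0,-0.11,0],[0.25,0,0,-0.125,0],[0.25,0,0,-0.131,0],[0.25,0,0,-0.131,0]]';  python3 -m inch '[[0.25,0,0,-0.004,0],[0.25,0,0,-0.007,0],[0.25,0,0,-0.01,0],[0.25,0,0,-0.01,0]]';python3 -c "from h import *; state()"
```

```text
t: 34.7
tool_pos: [0.5478, -0.0896, 0.1509]
orientation: [-1.562, 0.042, -0.093]
force: [-0.4, -0.6, -0.8]
opening: 0.0416
t: 35.2
tool_pos: [0.5476, -0.0896, 0.1407]
orientation: [-1.562, 0.043, -0.093]
force: [-0.8, 0.3, -0.8]
opening: 0.0411
t 35.2 tcp [ 0.5476 -0.0896  0.1407] jawx [ 0.996 -0.086  0.032] z [0.086 0.996 0.009] F [-0.8  0.3 -0.8] op 0.0411
```

```bash
python3 -m inch '[[0.25,0,0,-0.002,0],[0.25,0,0,-0.003,0],[0.25,0,0,-0.003,0]]';python3 -c "from h import *; state()"; python3 -m inch '[[-0.1,0,0,0,0],[-0.1,0,0,0,0],[-0.1,0,0,0,0]]';python3 -m inch '[[-0.3,0,0,0.03,0],[-0.3,0,0,0.08,0],[-0.3,0,0,0.14,0],[-0.3,-0.03,0.06,0.14,0.03],[-0.3,-0.06,0.12,0.14,0.08],[-0.3,-0.1,0.18,0.14,0.08],[-0.5,-0.1,0.192,0.14,0.08],[-0.5,-0.105,0.192,0.14,0.08]]' 6;python3 - <<'E'
from h import *
state()
c=robot.read_camera("top");d=robot.read_camera("scene");a=cv2.resize(c["color"][150:290,385:555,::-1],(486,400),interpolation=2);b=cv2.resize(d["color"][110:250,90:200,::-1],(314,400),interpolation=2)
cv2.imwrite("pics/s8.png",np.hstack([a,b]))
E
```

```text
t: 35.58
tool_pos: [0.5477, -0.0897, 0.1377]
orientation: [-1.562, 0.043, -0.093]
force: [0.4, 0.2, -0.4]
opening: 0.0416
t 35.58 tcp [ 0.5477 -0.0897  0.1377] jawx [ 0.996 -0.086  0.032] z [0.086 0.996 0.009] F [ 0.4  0.2 -0.4] op 0.0416
t: 35.95
tool_pos: [0.5477, -0.0896, 0.1378]
orientation: [-1.562, 0.043, -0.093]
force: [-0.4, -0.4, -0.6]
opening: 0.0516
t: 36.95
tool_pos: [0.442, 0.1039, 0.2781]
orientation: [-1.562, -0.023, -0.028]
force: [0.4, 0.4, -0.4]
opening: 0.0693
t 36.95 tcp [0.442  0.1039 0.2781] jawx [ 0.999 -0.003  0.032] z [0.003 1.    0.009] F [ 0.4  0.4 -0.4] op 0.0693
```

View pics/s8.png

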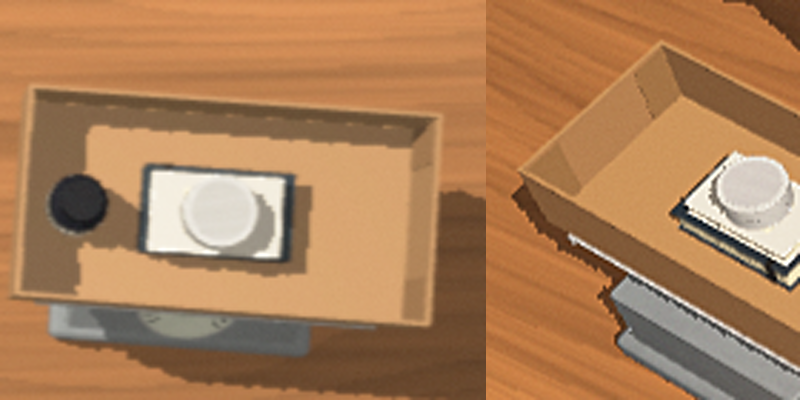

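The bottle (78,203) stands clear to the left of the books, and the stack is intact. Next is the cream tape.

```bash
python3 -m inch '[[-0.5,0.0007,-0.0015,-0.06,0],[-0.5,0.0007,-0.0015,-0.12,0],[-0.5,0.0007,-0.0015,-0.18,0],[-0.5,0.0007,-0.0015,-0.23,0],[-0.5,0.0007,-0.0015,-0.256,0],[-0.5,0.0007,-0.0015,-0.267,0],[-0.5,0.0007,-0.0015,-0.267,0]]' 6;python3 -m inch '[[-0.35,0,0,0,0],[-0.35,0,0,0,0],[-0.25,0,0,0,0],[-0.25,0,0,0,0],[-0.25,0,0,0,0]]' 6; python3 -c "from h import *; state()"
```

```text
t: 37.92
tool_pos: [0.4433, 0.0999, 0.0107]
orientation: [-1.563, -0.019, -0.03]
force: [0.3, 0.7, -0.0]
opening: 0.0697
t: 38.55
tool_pos: [0.4445, 0.1, 0.0119]
orientation: [-1.563, -0.021, -0.031]
force: [0.5, -0.8, 4.9]
opening: 0.0598
t 38.55 tcp [0.4445 0.1    0.0119] jawx [ 0.999 -0.007  0.033] z [0.006 1.    0.008] F [ 0.5 -0.8  4.9] op 0.0598
```

```bash
python3 -m inch '[[-0.1,0,0,0,0],[-0.1,0,0,0.01,0],[-0.1,0,0,0.06,0],[-0.1,0,0,0.12,0],[-0.1,0,0,0.18,0],[-0.1,0,0,0.24,0],[-0.1,0.02,-0.04,0.27,-0.02],[-0.1,0.04,-0.1,0.275,-0.05]]' 12; python3 -c "from h import *; state()"
```

```text
t: 39.55
tool_pos: [0.4857, 0.0008, 0.291]
orientation: [-1.563, 0.011, -0.073]
force: [1.0, 1.0, 0.2]
opening: 0.0597
t 39.55 tcp [0.4857 0.0008 0.291 ] jawx [ 0.998 -0.054  0.04 ] z [0.054 0.999 0.008] F [1.  1.  0.2] op 0.0597
```

```bash
python3 -m inch '[[-0.1,0.046,-0.283,0,-0.033],[-0.1,0.046,-0.283,0,-0.033],[-0.1,0.046,-0.283,0,-0.033],[-0.1,0.046,-0.283,0,-0.033],[-0.1,0.046,-0.283,0,-0.033],[-0.1,0.046,-0.283,0,-0.033],[-0.1,0.046,-0.283,0,-0.033]]'; python3 -c "from h import *; state()"
```

```text
t: 40.42
tool_pos: [0.5315, -0.2814, 0.291]
orientation: [-1.562, 0.037, -0.099]
force: [-0.7, -0.8, -0.8]
opening: 0.0589
t 40.42 tcp [ 0.5315 -0.2814  0.291 ] jawx [ 0.995 -0.087  0.039] z [0.086 0.996 0.009] F [-0.7 -0.8 -0.8] op 0.0589
```

```bash
python3 -m inch '[[-0.1,0,0,-0.04,0],[-0.1,0,0,-0.08,0],[-0.1,0,0,-0.12,0],[-0.1,0,0,-0.138,0],[-0.1,0,0,-0.145,0],[-0.1,0,0,-0.145,0]]';  python3 -m inch '[[-0.1,0,0,-0.004,0],[-0.1,0,0,-0.008,0],[-0.1,0,0,-0.011,0],[-0.1,0,0,-0.0125,0],[-0.1,0,0,-0.0125,0]]';python3 -c "from h import *; state()"; python3 -m inch '[[-0.45,0,0,0,0],[-0.45,0,0,0,0],[-0.45,0,0,0,0]]'
```

```text
t: 41.18
tool_pos: [0.5321, -0.2814, 0.1472]
orientation: [-1.563, 0.036, -0.1]
force: [-0.1, -0.1, 0.5]
opening: 0.0594
t: 41.8
tool_pos: [0.532, -0.2814, 0.1346]
orientation: [-1.563, 0.036, -0.099]
force: [0.2, 0.3, 0.3]
opening: 0.0596
t 41.8 tcp [ 0.532  -0.2814  0.1346] jawx [ 0.995 -0.086  0.04 ] z [0.086 0.996 0.008] F [0.2 0.3 0.3] op 0.0596
t: 42.18
tool_pos: [0.5321, -0.2814, 0.1346]
orientation: [-1.563, 0.036, -0.1]
force: [0.2, 1.2, -0.6]
opening: 0.0674
```

```bash
python3 -m inch '[[-0.45,0,0,0.03,0],[-0.45,0,0,0.08,0],[-0.45,0,0,0.14,0],[-0.45,-0.03,0.06,0.16,0],[-0.45,-0.06,0.12,0.16,0],[-0.45,-0.1,0.18,0.16,0],[-0.45,-0.1,0.24,0.16,0],[-0.45,-0.1,0.3,0.16,0]]' 6;python3 -m inch '[[-0.45,0,0.03,0,0],[-0.45,0,0.03,0,0]]';python3 - <<'E'
from h import *
state()
c=robot.read_camera("top");d=robot.read_camera("scene");a=cv2.resize(c["color"][150:290,385:555,::-1],(486,400),interpolation=2);b=cv2.resize(d["color"][110:250,90:270,::-1],(514,400),interpolation=2)
cv2.imwrite("pics/s9.png",cv2.resize(np.hstack([a,b]),(800,320)))
E
```

```text
t: 43.18
tool_pos: [0.4318, 0.0064, 0.2952]
orientation: [-1.563, 0.036, -0.102]
force: [1.1, -0.2, -0.2]
opening: 0.0676
t: 43.42
tool_pos: [0.4316, 0.0383, 0.2956]
orientation: [-1.563, 0.032, -0.1]
force: [-0.2, -0.0, -0.8]
opening: 0.0673
t 43.42 tcp [0.4316 0.0383 0.2956] jawx [ 0.996 -0.084  0.043] z [0.083 0.996 0.009] F [-0.2 -0.  -0.8] op 0.0673
```

View pics/s9.png

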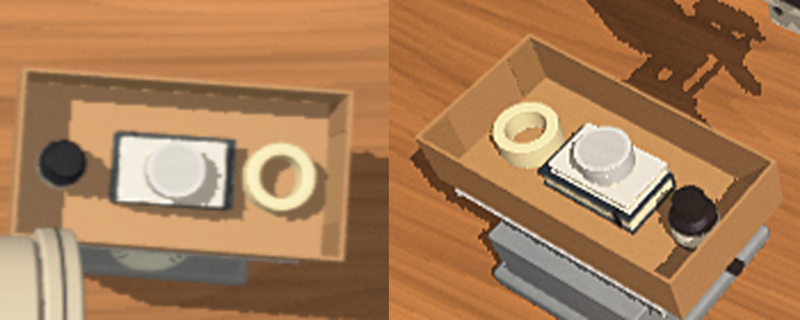

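All five things are in place: bottle at (62,163), book stack at (173,170) and tape flat at (280,177). The arm is clear, so I'm handing in.

```bash
python3 -c "from plant import robot; print(robot.close_job())"
```

```text
the job is handed in; nothing more can be done
None
```

The order is packed and handed in at about 43 s. I placed the book, booklet, tin, bottle and tape in that order.

- **First grasp failed:** the book flipped onto its long edge. I gripped it by its thickness, set it back about 22 mm on the mat, tipped it flat and grasped it again more gently.
- **Position checks:** after placing, the book measured about 2.5 mm and 0.01 rad off the carton's centre line. The last picture shows the booklet square on the book, the tin in its middle, the bottle upright to the left and the tape flat to the right. The booklet and tin were judged by eye in the pictures, not measured.
- **Forces:** readings while setting things down stayed within sensor noise, about 1 N. The highest I read was 26 N on the wrist, pressing on the mat during the failed grasp.
- **Not checked:** I never moved the stapler, but I did not check it in the final picture. I did not measure how far the pan sank at the end. A slight tool tilt built up to about 0.04 rad, with no visible effect on the placements.

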